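# Tare the kitchen scale with its tin

## Robot

A 6-joint arm with a two-finger parallel gripper is mounted at the origin on a cart in front of the work surface, level with it; the furniture and walls round the work are solid. World frame = base frame: x ahead of the robot, y to its left, z up, the work surface at z = 0. Lengths are in mm, angles in rad, forces in N, time in s.
With the tool pointing down it reaches from about 250 to 775 mm from the base axis. Payload 4 kg.
Tool frame: the origin (TCP) lies at the very end of the fingers, on their centre line; the grasp point (between the pads) lies 19 mm behind it (ctrl.hold_point_z is the distance from the TCP to the grasp point, in mm); z points along the fingers, y is the direction in which the jaws open and shut (so a half turn about z gives the same grasp; the last joint's range is limited). The gripper opens to 94 mm and grips with 3 to 60 N. Pads are 16 mm wide; open, the fingers measure 119 mm over their backs; the gripper's body (75 mm by 177 mm) begins 78 mm behind the grasp point.
Start: joints at [1.029, 0.087, 1.371, -0, 1.684, -0.103], TCP at [233.681, 497.909, 205.506] pointing down, gripper open.
Joint ranges: [-3.1, 3.1], [-0.76, 2.03], [0.27, 2.55], [-1.08, 4.22], [0.17, 2.65], [-2.57, 2.57]. Speed limits (rad/s): [2.79, 2.79, 3.14, 3.14, 3.14, 3.14].

## Interface

Orientations are given as a unit quaternion [x, y, z, w].
In Python, from plant import ctrl gives the robot as it stands. The module is installed in compiled form; this text tells all that it offers.
- The arm moves only by the tool apply_moves, never from a script. Its argument "steps" is a list of rows, each an object with "gripper": the finger opening in m, from 0 to 0.094; "delta_pos": the shift along the tool's x, y, z in m, a list of three; "turn": the turn about the tool's z in rad. In form: [{"gripper": gripper, "delta_pos": [tx, ty, tz], "turn": turn}, ...]. A call has 1 to 8 rows; each row is the pose to reach, as a shift and turn from the pose measured when the call began, along the tool's axes at that moment; what a row does not reach only later rows make up. A row lasts 1/8 s, in which the tool goes at most 62.5 mm and 10.7 degrees, less where a joint would pass 70% of its speed; a pose out of reach is approached as far as the arm can. A call with a gripper value outside its range is refused whole. The fingers move at their own pace and stop on an object; "newtons" is the grip in N (left out, the last holds). Time passes only in rows, so rows that repeat a pose let the fingers close. It gives the time, the measured TCP pose, the force and the opening at its end, in the units of the state.
- ctrl.read_state(): the state, without advancing time (a new reading comes with each control period).
- ctrl.capture(name): name is "side" or "top" or "wrist"; returns the picture (400x640x3 uint8, red, green, blue); there is no depth.
- ctrl.camera_info(name): a dict with "fx", "fy", "cx", "cy" (pixels), "k1" (the pictures are not rectified: a ray, as slopes to the right and down, at radius r is drawn at 1 + k1 r^2 times it, then the intrinsics apply), "T" (4x4, takes a point from camera to world coordinates); the wrist camera has in their place "T_tool_cam" (4x4, takes a point from camera to tool coordinates, whose origin is the TCP and whose axes are the flange's). Camera axes: x right, y down, z forward; pixel columns grow to the right and rows downward; lengths in mm; the calibration is good to about 2 mm. A picture is of the moment at which its call begins: read the wrist's pose just before it. camera_info takes no time and is no camera call.
- ctrl.finish_job(): hands the job in, once; it reports no verdict.
The state is a dict: "time_s": time; "qpos": joint angles; "joint_vel": joint speeds; "joint_torque": joint torques, N m; "tcp_pos": TCP position; "tool_rot": TCP orientation; "contact_force": force on the tool from outside, world axes, zero at the start; "moment": the same for the moment, N m; "finger_gap": finger opening in mm.
Only numpy, scipy, OpenCV 4.12 (cv2) and the standard library are available. Lean on these libraries where they do the work, as an engineer would, in place of code of your own. Each camera call takes 0.05 s, during which the arm holds its last target.

## Task

The open steel tin is lying on its side: stand it upright, mouth up, on the worktop and let go of it, then take it afresh and set it upright in the middle of the scale's pan. With the tin standing there on its own, turn the knurled tare ring of the dial clockwise until its zero mark lies under the pointer, so that the scale reads zero (to within half a division). Leave the other things where they stand.

Things in the scene. Friction and masses are not known exactly. Their poses are not given: they have to be found in the camera images.
- tin_centre (a point): centre of the loose tin: a plain steel box of square section 50 x 50 mm, 70 mm long, open at one end (the mouth, with a thin rolled rim), walls 3 mm, 0.17 to 0.35 kg. At the start it lies on one of its long sides. The point's z axis points from the closed bottom to the mouth (level at the start, must end pointing up); x and y axes are square to the side faces. The centre is 35 mm from the bottom and 25 mm from each side face
- pan_top (a point): centre of the upper face of the scale's pan, a flat round steel plate, 112 mm across, 46 mm above the worktop when empty. It sinks on a spring by 3 to 7 mm under the tin; z up. The scale is a white low body, 125 x 262 mm, standing fixed on the worktop; pan and dial axes are 144 mm apart along its y axis (pan at +y, dial at -y). Site axes are those of the scale
- bezel_grip (a point): on the axis of the tare ring, at the height to grip it: a round knurled aluminium ring, 64 mm in diameter and 30 mm high, on the upward-facing dial; it turns about the vertical. Its lower edge is 51 mm and its upper edge 81 mm above the worktop; this point is 70.5 mm above the worktop. The 112 x 112 mm housing top below it is 50 mm above the worktop
- zero_mark (a point): the zero mark on the dial face that turns with the ring: a dark arrowhead pointing at the dial's centre, in line with a small dark rib on the ring's rim; this point is 24 mm from the dial's axis. The other 29 marks are thin strokes, 12 degrees apart
- pointer_tip (a point): a point on the dial's needle near its slim tip, 24 mm from the dial's axis (the short thick end of the needle is its tail). The needle turns clockwise, seen from above, as the pan is loaded; it points at the scale's +x when the pan is empty
- tare_bezel (a joint): angle of the tare ring (rad), growing clockwise seen from above, range -2.2 to 3.4 between stops; 0 when the zero mark is at the scale's +x. Stays where it is left (friction 0.06 N m). It starts between -1.6 and -1.0 and must be turned clockwise by some 2.0 to 3.7 rad, more than one grasp gives
- pointer (a joint): angle of the needle (rad), measured like that of the ring: 0 with an empty pan, 0.6 rad more per newton on the pan, so it tells the tin's unknown weight (about 1.0 to 2.1 rad with the tin). The scale reads zero when both angles are the same
- fork_a: bystander: steel fork lying flat, 196 x 27 x 13 mm
- tea_light: bystander: tea light candle, 38 mm across, 15 mm high
- cream_pot: bystander: round pot of hand cream, 58 mm across, 50 mm high
- white_bowl: bystander: white bowl, 114 mm across, 56 mm high
- salt_shaker: bystander: salt shaker, 44 mm across, 90 mm high
- pepper_mill: bystander: dark wooden pepper mill, 58 mm across, 170 mm high
- spice_a: bystander: spice jar with dark lid, 41 mm across, 105 mm high

How it is judged:
By the outcome, as a careful person would: the job done as asked, in the order asked, and still so for the second after the job is handed in, with the robot touching nothing.
It also fails if it takes over 72 s, if anything falls off the work surface, if the arm or the gripper's body presses on something with over 40 N, if the wrist force passes 120 N, or if a joint passes its speed limit or range.

## Working session

There is one attempt and no reset: what is moved stays moved. The work goes in short steps, Python scripts to look and compute and a tool call to move; the robot and the scene stay as the last step left them, time stands still between calls to the robot, and variables do not carry over. Pictures are saved under pics/ and viewed, and the job is handed in when it is done.

Besides the shell and the picture viewer there is one more tool, called in YAML: its name, and indented under it one key for each argument. apply_moves: Moves the arm, as the interface text tells. Its arguments: {"type":"object","properties":{"steps":{"type":"array","items":{"type":"object","properties":{"gripper":{"type":"number"},"delta_pos":{"type":"array","items":{"type":"number"}},"turn":{"type":"number"}}}},"newtons":{"type":"number"}},"required":["steps"]}

```bash
mkdir -p pics; ls
python3 - <<'E'
from plant import ctrl
import cv2
print(ctrl.read_state(), ctrl.hold_point_z)
for n in ["side","top","wrist"]:
    print(n,ctrl.camera_info(n))
    cv2.imwrite(f"pics/{n}0.png",ctrl.capture(n)[:,:,::-1])
E
```

```text
pics
{'time_s': 0.0, 'qpos': array([ 1.02887409e+00,  8.79439265e-02,  1.37225469e+00,  1.39591770e-05,
        1.68358658e+00, -1.03105461e-01]), 'joint_vel': array([-0.00036311,  0.00125952, -0.00209367,  0.00054961, -0.00080167,
        0.00172646]), 'joint_torque': array([ 1.83448428e-03, -3.40162146e+01, -3.02440774e+01,  7.19702756e-02,
        3.26867716e-02, -1.84939504e-04]), 'tcp_pos': array([233.39583276, 497.41671301, 204.31000928]), 'tool_rot': array([ 2.17651342e-01,  9.76025969e-01, -1.03755326e-03, -3.54044415e-04]), 'contact_force': array([ 0.39610632, -0.52570173,  0.73788561]), 'moment': array([-0.01395017, -0.04743638,  0.01612823]), 'finger_gap': 94.10226036852848} 18.8
side {'fx': 366.49745253087406, 'fy': 366.49745253087406, 'cx': 325.18255762808843, 'cy': 201.09341275870167, 'k1': -0.05717836705527468, 'T': array([[-9.99529484e-01,  1.15325163e-02, -2.84220239e-02,
         6.02494582e+02],
       [ 3.05507447e-02,  4.56842980e-01, -8.89022578e-01,
         7.86883741e+02],
       [ 2.73173474e-03, -8.89472592e-01, -4.56980355e-01,
         5.04795268e+02],
  
[... 358 characters left out ...]
335e-03,
        -2.06886958e+01],
       [-7.56431582e-03, -1.17597378e-01, -9.93032546e-01,
         1.29277210e+03],
       [ 0.00000000e+00,  0.00000000e+00,  0.00000000e+00,
         1.00000000e+00]])}
wrist {'fx': 291.67833180808043, 'fy': 291.67833180808043, 'cx': 323.3028940122083, 'cy': 200.07110183578274, 'k1': -0.03390287352445619, 'T_tool_cam': array([[ 6.98956825e-04, -9.71020610e-01, -2.38994742e-01,
         6.81273418e+01],
       [ 9.99999530e-01,  8.39221654e-04, -4.85136300e-04,
         5.70323914e-01],
       [ 6.71646909e-04, -2.38994291e-01,  9.71020740e-01,
        -1.79352156e+02],
       [ 0.00000000e+00,  0.00000000e+00,  0.00000000e+00,
         1.00000000e+00]])}
```

View pics/side0.png

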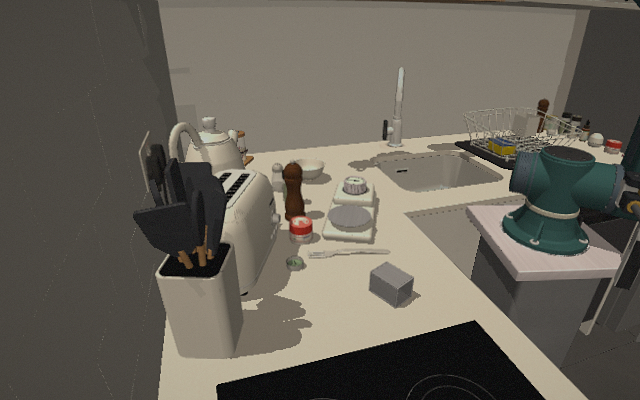

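View pics/top0.png

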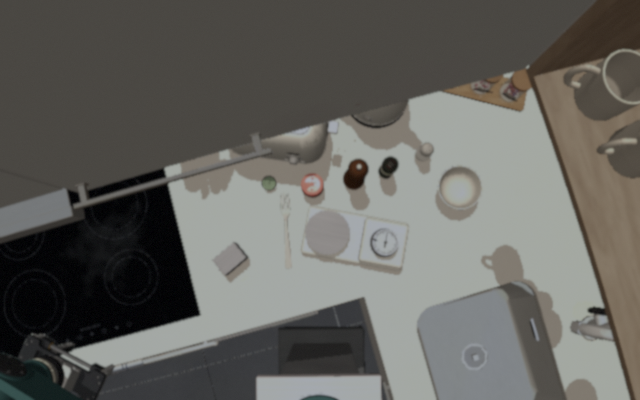

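View pics/wrist0.png

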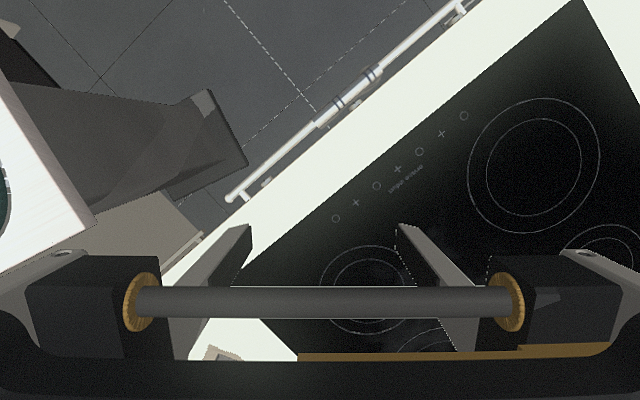

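```bash
cat > h.py <<'E'
import numpy as np, cv2
from plant import ctrl
from scipy.spatial.transform import Rotation as R
def toolT(s=None):
    s=s or ctrl.read_state(); T=np.eye(4); T[:3,:3]=R.from_quat(s['tool_rot']).as_matrix(); T[:3,3]=s['tcp_pos']; return T
def camT(n,s=None):
    i=ctrl.camera_info(n)
    return (i['T'] if 'T' in i else toolT(s)@i['T_tool_cam']), i
def KD(i):
    return np.array([[i['fx'],0,i['cx']],[0,i['fy'],i['cy']],[0,0,1.]]), np.array([i['k1'],0,0,0,0.])
def onplane(n,uv,z,s=None):
    T,i=camT(n,s); K,D=KD(i)
    p=cv2.undistortPoints(np.array(uv,float).reshape(-1,1,2),K,D).reshape(-1,2)
    d=np.c_[p,np.ones(len(p))]@T[:3,:3].T; o=T[:3,3]
    return o+d*((z-o[2])/d[:,2])[:,None]
def proj(n,P,s=None):
    T,i=camT(n,s); K,D=KD(i); Ti=np.linalg.inv(T)
    return cv2.projectPoints(np.array(P,float).reshape(-1,1,3),cv2.Rodrigues(Ti[:3,:3])[0],Ti[:3,3],K,D)[0].reshape(-1,2)
def crop(img,x0,y0,x1,y1,f,name):
    cv2.imwrite(name,cv2.resize(img[y0:y1,x0:x1],None,fx=f,fy=f,interpolation=cv2.INTER_CUBIC))
def toolmove(target,s=None):
    "world target -> tool-axes delta in m"
    T=toolT(s); return (T[:3,:3].T@(np.array(target)-T[:3,3])/1000).round(4)
E
python3 - <<'E'
from h import *
a=cv2.imread("pics/side0.png");b=cv2.imread("pics/top0.png")
crop(a,350,250,430,310,10,"pics/s1.png"); crop(b,180,180,420,290,3.3,"pics/t1.png"); crop(b,200,230,260,290,8,"pics/t2.png")
print(onplane("top",[(230,260)],50), onplane("top",[(327,232),(384,242)],50))
E
```

```text
[[446.50426317 217.42457704  50.        ]] [[ 513.50823032  -26.22116402   50.        ]
 [ 486.36770062 -168.36242353   50.        ]]
```

View pics/s1.png

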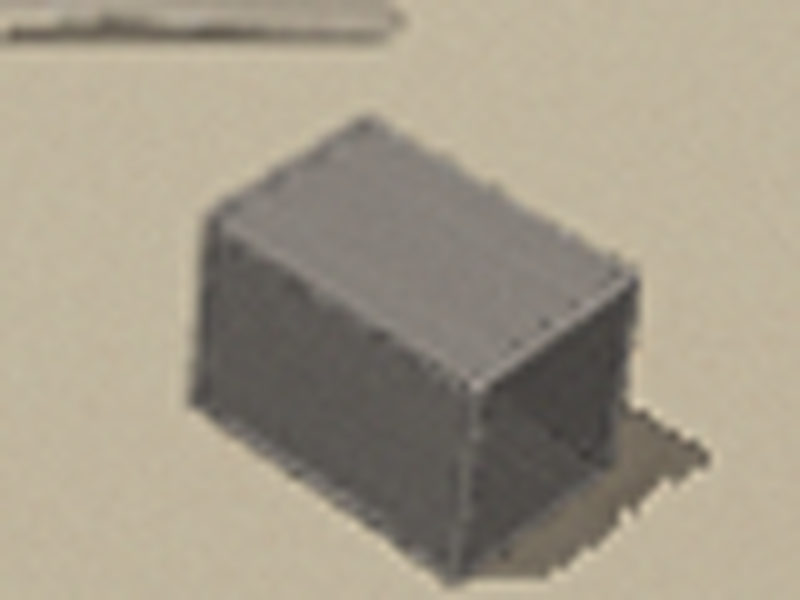

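View pics/t1.png

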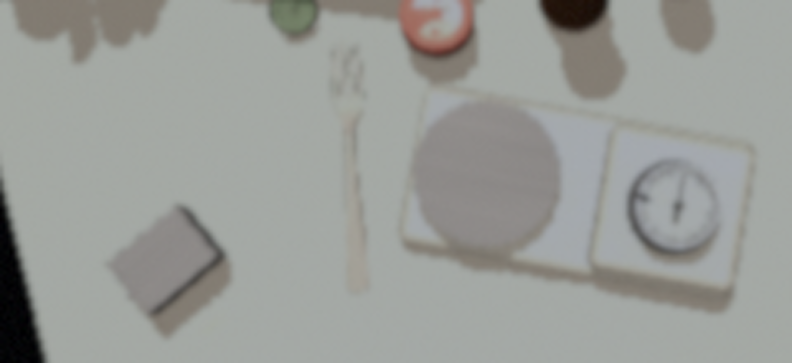

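View pics/t2.png

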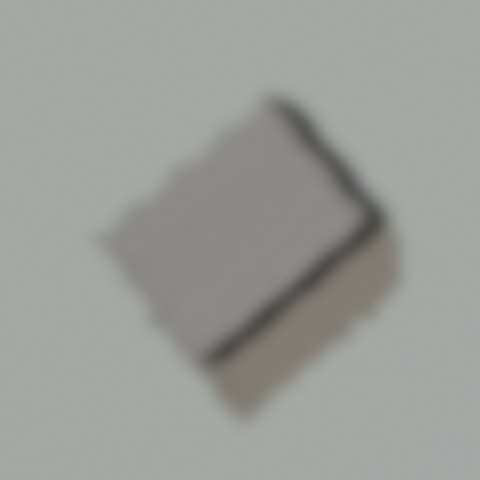

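Run:
```python
from h import *
c=np.array([(387.2,262),(413.4,277),(397.6,288.8),(371.5,271.5)])
P=onplane("side",c,50); print(P.round(1)); print(np.linalg.norm(P-np.roll(P,-1,0),axis=1)); m=P.mean(0); print(m)
d=(P[1]+P[2]-P[0]-P[3]); print(np.degrees(np.arctan2(d[1],d[0])))
d2=P[2]-P[1]; print(np.degrees(np.arctan2(d2[1],d2[0])))
b=onplane("side",[(369.3,290.5),(395.5,308.3),(411,296.5)],0); print(b.round(1))
# top
u=np.array([(104,240),(275,97),(368,215),(207,360)])/8+[200,230]
Q=onplane("top",u,50); print(Q.round(1), np.linalg.norm(Q-np.roll(Q,-1,0),axis=1),Q.mean(0))
d=Q[0]+Q[3]-Q[1]-Q[2];print(np.degrees(np.arctan2(d[1],d[0])))
T=toolT();print(T.round(3))
```

```text
[[455.  179.6  50. ]
 [412.5 229.4  50. ]
 [450.4 262.5  50. ]
 [491.8 209.6  50. ]]
[65.50183772 50.30644061 67.16994218 47.5319833 ]
[452.40896879 220.29143744  50.        ]
129.20323058091878
41.17086511653398
[[492.9 208.1   0. ]
 [449.2 261.    0. ]
 [411.3 229.    0. ]]
[[446.9 260.4  50. ]
 [491.1 206.5  50. ]
 [453.9 177.1  50. ]
 [409.3 227.7  50. ]] [69.70845189 47.41262382 67.45385254 49.86112592] [450.28550894 217.95398789  50.        ]
130.38453901858756
[[-9.05000e-01  4.25000e-01 -1.00000e-03  2.33458e+02]
 [ 4.25000e-01  9.05000e-01 -1.00000e-03  4.97551e+02]
 [ 0.00000e+00 -2.00000e-03 -1.00000e+00  2.04576e+02]
 [ 0.00000e+00  0.00000e+00  0.00000e+00  1.00000e+00]]
```

Run:
```python
from h import *
print(toolmove([437,236,130]),toolmove([437,236,110]))
print(onplane("top",[(352,184),(385,175),(425,152)],0))
```

```text
[-0.2954 -0.1502  0.0748] [-0.2954 -0.1501  0.0948]
[[ 642.06630028  -94.1532675     0.        ]
 [ 664.915634   -181.91803475    0.        ]
 [ 725.75294176 -290.8379952     0.        ]]
```

apply_moves:
  steps:
    - {"delta_pos":[-0.05,-0.025,0.01],"turn":0.1,"gripper":0.094}
    - {"delta_pos":[-0.1,-0.05,0.025],"turn":0.25,"gripper":0.094}
    - {"delta_pos":[-0.15,-0.075,0.04],"turn":0.4,"gripper":0.094}
    - {"delta_pos":[-0.2,-0.1,0.05],"turn":0.434,"gripper":0.094}
    - {"delta_pos":[-0.25,-0.125,0.06],"turn":0.434,"gripper":0.094}
    - {"delta_pos":[-0.285,-0.145,0.07],"turn":0.434,"gripper":0.094}
    - {"delta_pos":[-0.2954,-0.1502,0.075],"turn":0.434,"gripper":0.094}
    - {"delta_pos":[-0.2954,-0.1502,0.075],"turn":0.434,"gripper":0.094}
  newtons: 5

```text
time_s: 1.15
tcp_pos: [436.7, 235.9, 129.2]
tool_rot: [0.423, 0.906, -0.001, -0.001]
contact_force: [-0.1, 0.4, -0.5]
finger_gap: 94.0
```

Run:
```python
from h import *
s=ctrl.read_state();print(s['tcp_pos'],s['contact_force']);T=toolT(s);print(T.round(3))
cv2.imwrite("pics/w1.png",ctrl.capture("wrist")[:,:,::-1])
a=np.array([-.643,.766]);w=np.array([.766,.643])
P=[np.r_[np.array([451,219])+i*35*a+j*25*w,50] for i,j in ((1,1),(1,-1),(-1,-1),(-1,1))]
print(proj("wrist",P,s))
```

```text
[436.66132166 235.88079615 129.16007815] [-0.08467855  0.42184544 -0.48822953]
[[-6.42000e-01  7.67000e-01 -3.00000e-03  4.36661e+02]
 [ 7.67000e-01  6.42000e-01 -1.00000e-03  2.35881e+02]
 [ 1.00000e-03 -3.00000e-03 -1.00000e+00  1.29160e+02]
 [ 0.00000e+00  0.00000e+00  0.00000e+00  1.00000e+00]]
[[350.43220566 191.42452368]
 [295.26881499 191.43409475]
 [297.02728201 262.38010333]
 [348.83552929 262.40689094]]
```

View pics/w1.png

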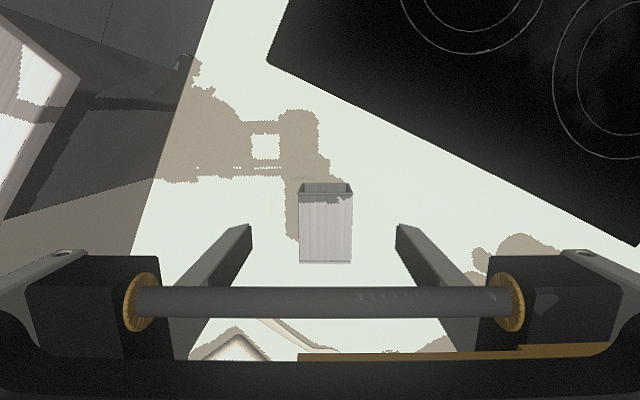

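apply_moves:
  steps:
    - {"delta_pos":[0,0.0025,0.045],"turn":0,"gripper":0.094}
    - {"delta_pos":[0,0.0025,0.09],"turn":0,"gripper":0.08}
    - {"delta_pos":[0,0.0025,0.115],"turn":0,"gripper":0.06}
    - {"delta_pos":[0,0.0025,0.122],"turn":0,"gripper":0.045}
    - {"delta_pos":[0,0.0025,0.122],"turn":0,"gripper":0.045}
    - {"delta_pos":[0,0.0025,0.122],"turn":0,"gripper":0.045}
    - {"delta_pos":[0,0.0025,0.122],"turn":0,"gripper":0.045}
  newtons: 6

```text
time_s: 2.08
tcp_pos: [439.0, 239.1, 9.2]
tool_rot: [0.423, 0.906, 0.001, -0.0]
contact_force: [-0.9, 1.4, 2.6]
finger_gap: 50.5
```

Run:
```python
from h import *
th=np.radians([0,10,20,30,40,50,60,70,80,90])
for t in th:
    x=-35+57*np.cos(t)-25*np.sin(t); z=57*np.sin(t)+25*np.cos(t); print(round(np.degrees(t)),(x-22).round(1),-(z-25).round(1))
```

```text
0 0.0 -0.0
10 -5.2 -9.5
20 -12.0 -18.0
30 -20.1 -25.2
40 -29.4 -30.8
50 -39.5 -34.7
60 -50.2 -36.9
70 -61.0 -37.1
80 -71.7 -35.5
90 -82.0 -32.0
```

apply_moves:
  steps:
    - {"delta_pos":[-0.0057,0,-0.0096],"turn":0,"gripper":0.045}
    - {"delta_pos":[-0.0131,0,-0.0181],"turn":0,"gripper":0.045}
    - {"delta_pos":[-0.0218,0,-0.0252],"turn":0,"gripper":0.045}
    - {"delta_pos":[-0.0316,0,-0.0307],"turn":0,"gripper":0.045}
    - {"delta_pos":[-0.0422,0,-0.0344],"turn":0,"gripper":0.045}
    - {"delta_pos":[-0.0422,0,-0.0344],"turn":0,"gripper":0.045}

```text
time_s: 2.82
tcp_pos: [466.9, 206.0, 43.8]
tool_rot: [0.423, 0.906, 0.001, 0.0]
contact_force: [0.4, 0.1, -2.6]
finger_gap: 49.9
```

Run:
```python
from h import *
s=ctrl.read_state();print(s['tcp_pos'],s['contact_force'],s['finger_gap'])
a=ctrl.capture("side")[:,:,::-1]
crop(a,330,210,450,310,6,"pics/s2.png")
```

```text
[466.86714164 206.01643283  43.83131461] [ 0.39982104  0.0854043  -2.62449589] 49.93737048658125
```

View pics/s2.png

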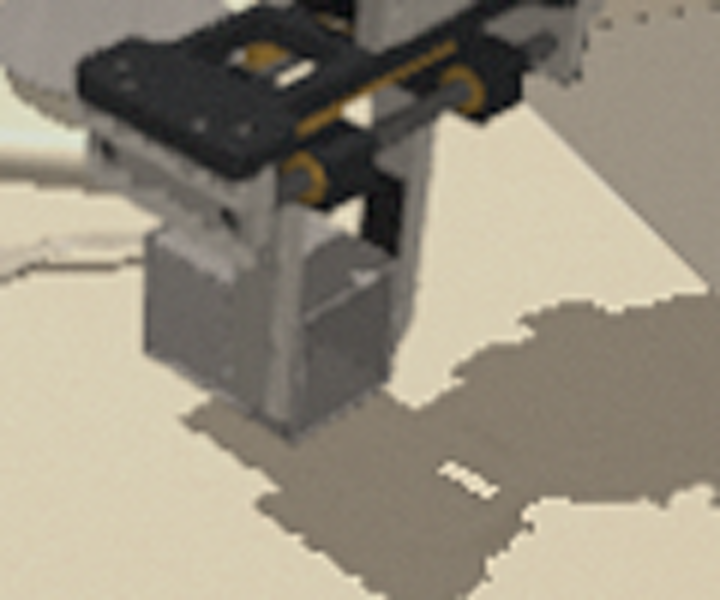

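apply_moves:
  steps:
    - {"delta_pos":[0,0,0.01],"turn":0,"gripper":0.045}
    - {"delta_pos":[0,0,0.017],"turn":0,"gripper":0.045}
    - {"delta_pos":[0,0,0.017],"turn":0,"gripper":0.045}
    - {"delta_pos":[0,0,0.017],"turn":0,"gripper":0.045}
  newtons: 3

```text
time_s: 3.38
tcp_pos: [465.9, 206.1, 26.0]
tool_rot: [0.423, 0.906, -0.0, -0.0]
contact_force: [-0.4, 0.7, -1.6]
finger_gap: 50.1
```

Run:
```python
from h import *
s=ctrl.read_state();print(s['tcp_pos'],s['contact_force'],s['finger_gap'])
a=ctrl.capture("side")[:,:,::-1]
crop(a,330,210,450,310,6,"pics/s3.png")
```

```text
[465.91932336 206.07474492  26.00232737] [-0.43242151  0.68697439 -1.64002866] 50.07597898599472
```

View pics/s3.png

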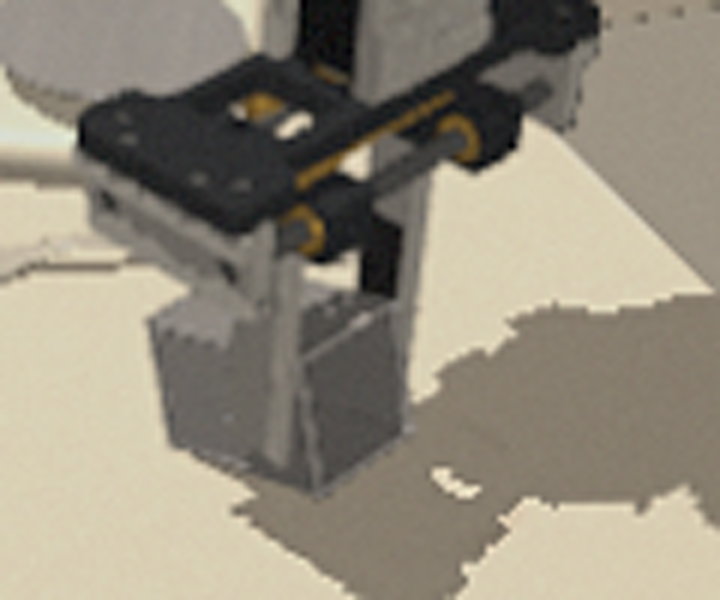

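apply_moves:
  steps:
    - {"delta_pos":[-0.004,0,-0.006],"turn":0,"gripper":0.045}
    - {"delta_pos":[-0.008,0,-0.01],"turn":0,"gripper":0.045}
    - {"delta_pos":[-0.012,0,-0.014],"turn":0,"gripper":0.045}
    - {"delta_pos":[-0.016,0,-0.016],"turn":0,"gripper":0.045}
    - {"delta_pos":[-0.016,0,-0.016],"turn":0,"gripper":0.045}
  newtons: 3

```text
time_s: 4.05
tcp_pos: [476.7, 193.5, 42.3]
tool_rot: [0.423, 0.906, 0.0, -0.0]
contact_force: [-0.3, 0.3, -2.5]
finger_gap: 49.8
```

Run:
```python
from h import *
s=ctrl.read_state();print(s['tcp_pos'],s['contact_force'],s['finger_gap'])
a=ctrl.capture("side")[:,:,::-1]
crop(a,330,210,450,310,6,"pics/s4.png")
```

```text
[476.66602789 193.50070135  42.33584701] [-0.32690712  0.25994724 -2.4895942 ] 49.84712502045089
```

View pics/s4.png

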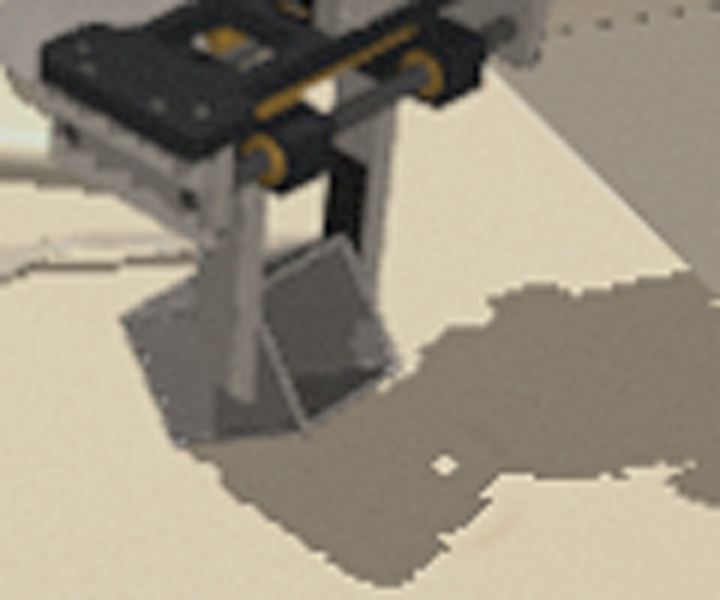

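apply_moves:
  steps:
    - {"delta_pos":[-0.002,0,-0.004],"turn":0,"gripper":0.045}
    - {"delta_pos":[-0.004,0,-0.008],"turn":0,"gripper":0.045}
    - {"delta_pos":[-0.008,0,-0.008],"turn":0,"gripper":0.045}
    - {"delta_pos":[-0.012,0,-0.008],"turn":0,"gripper":0.045}
    - {"delta_pos":[-0.016,0,-0.008],"turn":0,"gripper":0.045}
  newtons: 3

```text
time_s: 4.72
tcp_pos: [486.7, 181.0, 49.9]
tool_rot: [0.423, 0.906, -0.0, -0.001]
contact_force: [0.3, 0.3, -1.2]
finger_gap: 50.0
```

Run:
```python
from h import *
s=ctrl.read_state();print(s['tcp_pos'],s['contact_force'],s['finger_gap'])
a=ctrl.capture("side")[:,:,::-1]
crop(a,330,210,450,310,6,"pics/s5.png")
```

```text
[486.71568458 181.04016073  49.92349153] [ 0.29174853  0.25033832 -1.19776852] 49.967095698334106
```

View pics/s5.png

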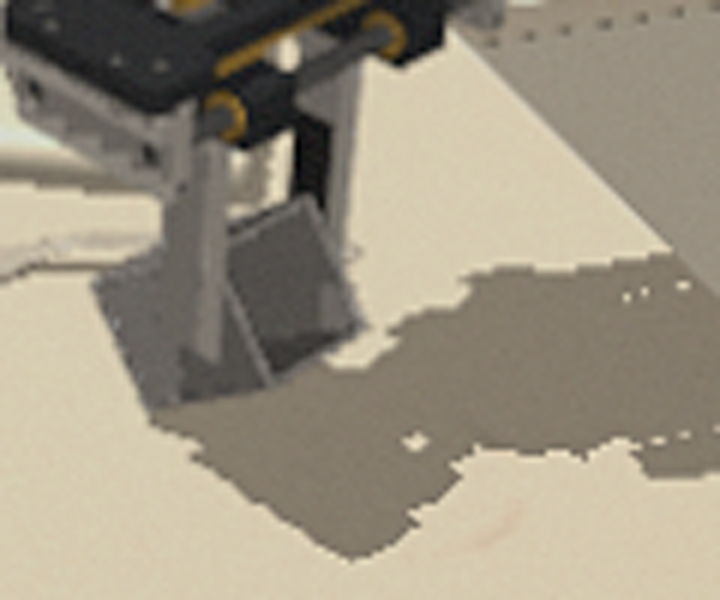

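apply_moves:
  steps:
    - {"delta_pos":[0,0,-0.045],"turn":0,"gripper":0.045}
    - {"delta_pos":[0,0,-0.02],"turn":0,"gripper":0.045}
    - {"delta_pos":[0,0,0.004],"turn":0,"gripper":0.045}
    - {"delta_pos":[0,0,-0.04],"turn":0,"gripper":0.045}
    - {"delta_pos":[0,0,-0.02],"turn":0,"gripper":0.045}
    - {"delta_pos":[0,0,0.0],"turn":0,"gripper":0.045}
  newtons: 3

```text
time_s: 5.52
tcp_pos: [487.9, 180.8, 50.5]
tool_rot: [0.423, 0.906, 0.001, 0.001]
contact_force: [-0.7, -0.4, -2.0]
finger_gap: 49.9
```

Run:
```python
from h import *
s=ctrl.read_state();print(s['tcp_pos'],s['contact_force'],s['finger_gap'])
a=ctrl.capture("side")[:,:,::-1]
crop(a,330,210,450,310,6,"pics/s6.png")
```

```text
[487.92555247 180.80858713  50.54378745] [-0.70352235 -0.37633436 -1.97744611] 49.87293375290131
```

View pics/s6.png

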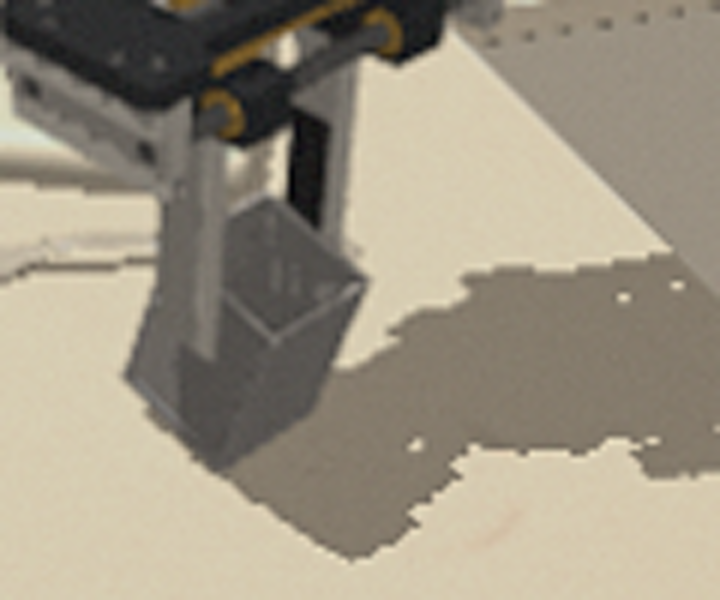

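apply_moves:
  steps:
    - {"delta_pos":[0,0,0.004],"turn":0,"gripper":0.045}
    - {"delta_pos":[0,0,0.008],"turn":0,"gripper":0.045}
    - {"delta_pos":[-0.004,0,0.011],"turn":0,"gripper":0.045}
    - {"delta_pos":[-0.008,0,0.013],"turn":0,"gripper":0.045}
    - {"delta_pos":[-0.012,0,0.014],"turn":0,"gripper":0.045}
    - {"delta_pos":[-0.012,0,0.014],"turn":0,"gripper":0.045}
  newtons: 3

```text
time_s: 6.32
tcp_pos: [493.3, 171.4, 32.8]
tool_rot: [0.423, 0.906, -0.001, -0.002]
contact_force: [-2.1, 1.9, 2.2]
finger_gap: 50.1
```

Run:
```python
from h import *
s=ctrl.read_state();print(s['tcp_pos'],s['contact_force'],s['finger_gap'])
a=ctrl.capture("side")[:,:,::-1]
crop(a,320,210,440,310,6,"pics/s7.png")
```

```text
[493.2971474  171.36982091  32.79181314] [-2.1451048   1.92115419  2.21669287] 50.06887646025317
```

View pics/s7.png

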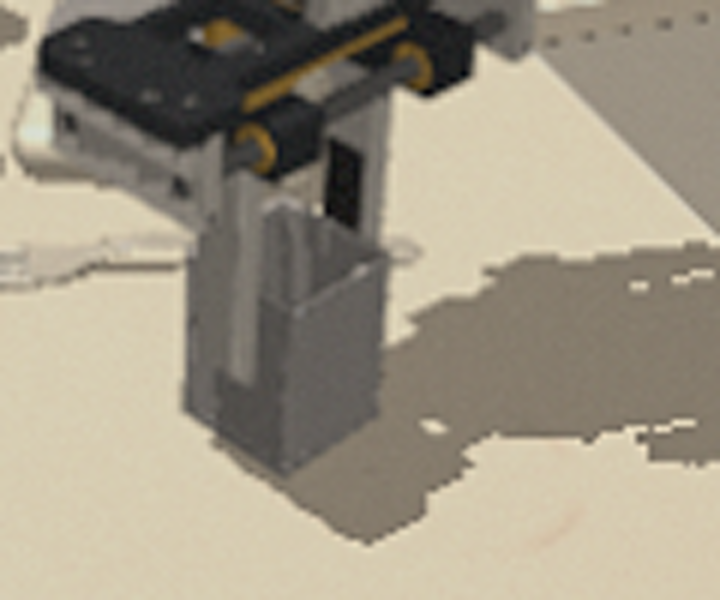

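apply_moves:
  steps:
    - {"delta_pos":[0,0,0],"turn":0,"gripper":0.055}
    - {"delta_pos":[0,0,0],"turn":0,"gripper":0.075}
    - {"delta_pos":[0,0,0],"turn":0,"gripper":0.094}
    - {"delta_pos":[0,0,-0.03],"turn":0,"gripper":0.094}
    - {"delta_pos":[0,0,-0.07],"turn":0,"gripper":0.094}
    - {"delta_pos":[0,0,-0.1],"turn":0,"gripper":0.094}
    - {"delta_pos":[0,0,-0.1],"turn":0,"gripper":0.094}

```text
time_s: 7.25
tcp_pos: [495.7, 171.9, 135.7]
tool_rot: [0.423, 0.906, 0.001, 0.001]
contact_force: [0.1, 0.1, 0.8]
finger_gap: 93.9
```

Run:
```python
from h import *
s=ctrl.read_state();print(s['tcp_pos'],s['contact_force'],s['finger_gap'],s['tool_rot'])
a=ctrl.capture("side")[:,:,::-1]
crop(a,320,210,440,310,6,"pics/s8.png")
s=ctrl.read_state()
cv2.imwrite("pics/w8.png",ctrl.capture("wrist")[:,:,::-1])
a=ctrl.capture("top")[:,:,::-1]; cv2.imwrite("pics/top8.png",a)
crop(a,180,180,420,290,3.3,"pics/t8.png")
```

```text
[495.68922092 171.85726706 135.68854981] [0.08661382 0.05891242 0.80090501] 93.93485348468349 [4.23370570e-01 9.05955623e-01 1.12480550e-03 7.10315398e-04]
```

View pics/s8.png

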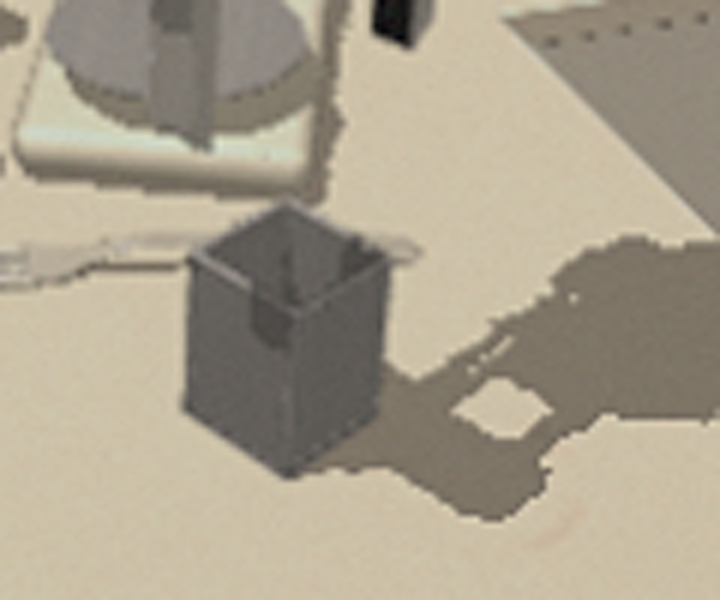

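View pics/w8.png

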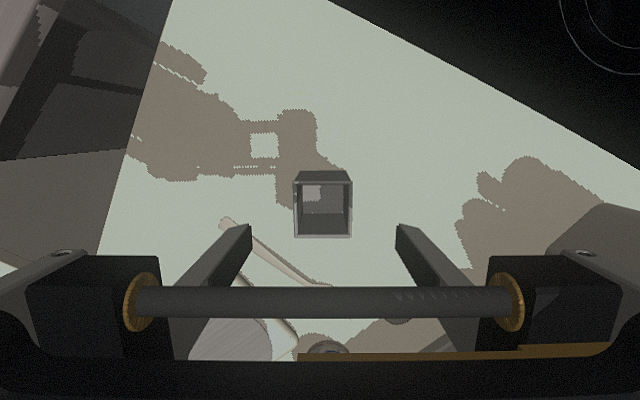

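View pics/t8.png

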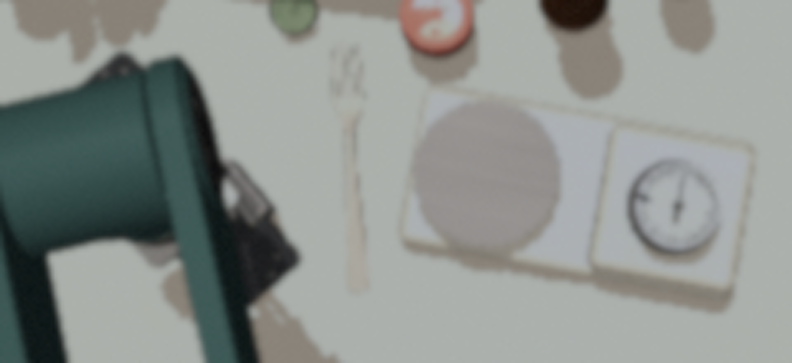

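Run:
```python
from h import *
s=ctrl.read_state()
P=onplane("wrist",[(293,181.5),(351,181.5),(352,237),(295,237)],70,s);print(P.round(1),P.mean(0))
u=np.array([(190,258),(288,203),(390,260),(295,313)])/6+[320,210]
Q=onplane("side",u,70);print(Q.round(1),Q.mean(0))
img=cv2.imread("pics/top8.png"); g=cv2.cvtColor(img,cv2.COLOR_BGR2HSV)
# pan: print colors
print(img[232,327],img[250,350],img[232,360],img[260,330])
sub=img[200:265,295:356].astype(int); m=((sub[:,:,2]-sub[:,:,0])>2)&(sub.sum(2)<480)&(sub.sum(2)>340)
m=cv2.morphologyEx(m.astype(np.uint8),cv2.MORPH_OPEN,np.ones((5,5)))
c,_=cv2.findContours(m,0,cv2.CHAIN_APPROX_NONE); c=max(c,key=cv2.contourArea); print(cv2.contourArea(c),cv2.fitEllipse(c))
e=cv2.fitEllipse(c); print(onplane("top",[(e[0][0]+295,e[0][1]+200)],46))
d=img[215:268,358:410]; cv2.imwrite("pics/dial.png",cv2.resize(d,None,fx=12,fy=12,interpolation=cv2.INTER_CUBIC))
```

```text
[[457.3 174.6  70. ]
 [494.4 205.8  70. ]
 [527.6 169.3  70. ]
 [489.4 137.2  70. ]] [492.16221098 171.7415623   70.        ]
[[528.6 173.8  70. ]
 [490.8 141.5  70. ]
 [460.7 177.   70. ]
 [497.1 205.7  70. ]] [494.27705525 174.47352128  70.        ]
[144 146 149] [179 176 172] [179 175 171] [123 132 138]
1808.0 ((33.18678283691406, 38.42995071411133), (46.286895751953125, 58.515865325927734), 152.31106567382812)
[[497.57005358 -28.97773337  46.        ]]
```

View pics/dial.png

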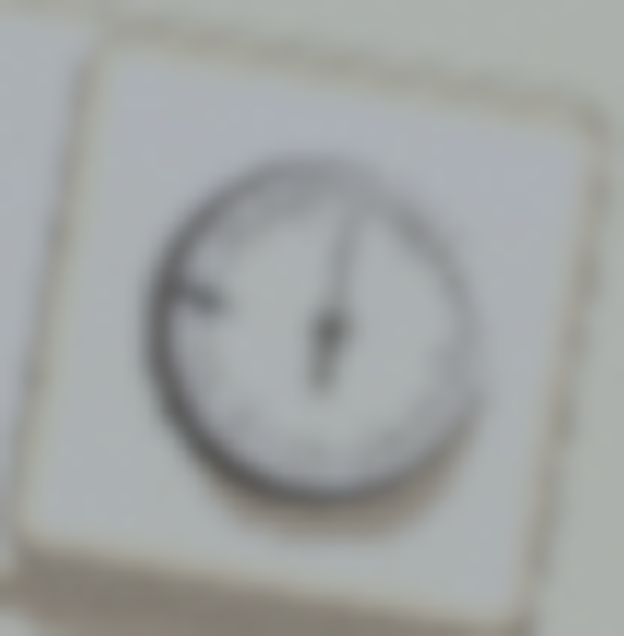

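apply_moves:
  steps:
    - {"delta_pos":[0.002,0,0.03],"turn":0,"gripper":0.094}
    - {"delta_pos":[0.002,0,0.07],"turn":0,"gripper":0.094}
    - {"delta_pos":[0.002,0,0.095],"turn":0,"gripper":0.08}
    - {"delta_pos":[0.002,0,0.1],"turn":0,"gripper":0.06}
    - {"delta_pos":[0.002,0,0.1],"turn":0,"gripper":0.045}
    - {"delta_pos":[0.002,0,0.1],"turn":0,"gripper":0.045}
    - {"delta_pos":[0.002,0,0.1],"turn":0,"gripper":0.045}
  newtons: 18

```text
time_s: 8.28
tcp_pos: [491.8, 172.9, 32.3]
tool_rot: [0.423, 0.906, -0.001, -0.002]
contact_force: [-0.2, -0.8, 0.6]
finger_gap: 49.6
```

Run:
```python
from h import *
s=ctrl.read_state();print(s['tcp_pos'],s['contact_force'],s['finger_gap'])
print(toolmove([513,-27,140]))
```

```text
[491.76811165 172.87412191  32.26084718] [-0.15519648 -0.82678412  0.63670507] 49.57908956005037
[-0.1666 -0.1123 -0.1078]
```

apply_moves:
  steps:
    - {"delta_pos":[0,0,-0.04],"turn":0,"gripper":0.045}
    - {"delta_pos":[-0.02,-0.013,-0.085],"turn":0,"gripper":0.045}
    - {"delta_pos":[-0.06,-0.04,-0.108],"turn":0,"gripper":0.045}
    - {"delta_pos":[-0.1,-0.067,-0.108],"turn":0,"gripper":0.045}
    - {"delta_pos":[-0.14,-0.094,-0.108],"turn":0,"gripper":0.045}
    - {"delta_pos":[-0.1605,-0.108,-0.108],"turn":0,"gripper":0.045}
    - {"delta_pos":[-0.1666,-0.1123,-0.108],"turn":0,"gripper":0.045}
    - {"delta_pos":[-0.1666,-0.1123,-0.108],"turn":0,"gripper":0.045}

```text
time_s: 9.28
tcp_pos: [512.9, -26.6, 140.1]
tool_rot: [0.424, 0.906, -0.001, -0.002]
contact_force: [0.5, -0.3, -2.3]
finger_gap: 50.0
```

Run:
```python
from h import *
s=ctrl.read_state();print(s['tcp_pos'],s['contact_force'],s['finger_gap'],s['qpos'])
cv2.imwrite("pics/w9.png",ctrl.capture("wrist")[:,:,::-1])
cv2.imwrite("pics/side9.png",ctrl.capture("side")[160:270,270:430,::-1].repeat(4,0).repeat(4,1))
```

```text
[512.88408012 -26.64681811 140.14593581] [ 0.48141577 -0.30689354 -2.31446051] 50.03072380329181 [-1.62267745e-01  3.20125140e-02  1.55861822e+00 -1.05465201e-04
  1.55559393e+00 -8.58324434e-01]
```

View pics/w9.png

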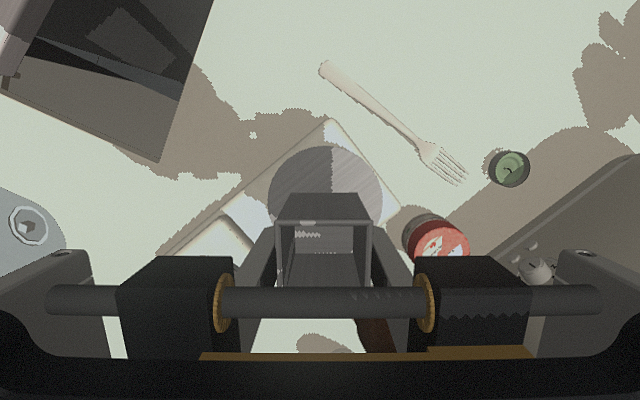

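View pics/side9.png

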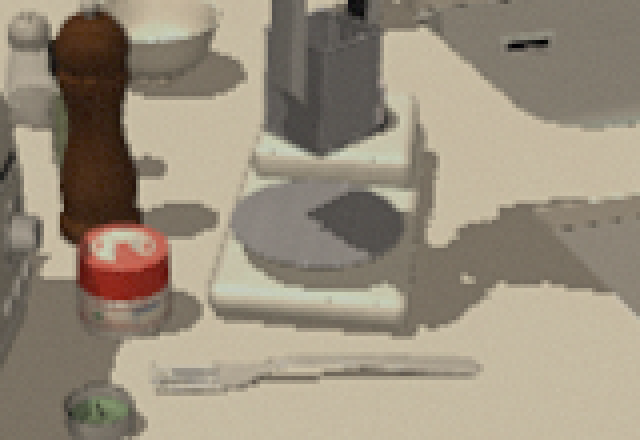

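Run:
```python
from h import *
s=ctrl.read_state()
t=np.linspace(0,2*np.pi,73)
print("side ctr",onplane("side",[(349.3,215.8)],46))
print("top ctr",onplane("top",[(327.4,232.)],46))
print("wrist top pt & sides",onplane("wrist",[(325.5,147)],46,s),onplane("wrist",[(268,188),(383,188)],46,s))
c=np.array([513,-27,46])
P=np.c_[c[0]+56*np.cos(t),c[1]+56*np.sin(t),46+0*t]
for n in ["side","wrist","top"]:
    q=proj(n,P,s); print(n,q.min(0),q.max(0),proj(n,[c],s))
```

```text
side ctr [[515.15600424 -22.33304708  46.        ]]
top ctr [[513.73917315 -27.24339197  46.        ]]
wrist top pt & sides [[481.37474598  15.54008573  46.        ]] [[464.12908261 -49.46481463  46.        ]
 [548.40494494  21.36841649  46.        ]]
side [328.07009752 204.68242295] [371.9994243  226.23782929] [[349.97931481 214.8893019 ]]
wrist [264.38924616 143.61753135] [380.02122928 255.99534442] [[322.17168755 202.43712711]]
top [305.01637716 210.12154606] [349.60310177 254.66769706] [[327.30744172 232.29540392]]
```

apply_moves:
  steps:
    - {"delta_pos":[-0.001,0.0005,0.025],"turn":0,"gripper":0.045}
    - {"delta_pos":[-0.001,0.0005,0.045],"turn":0,"gripper":0.045}
    - {"delta_pos":[-0.001,0.0005,0.056],"turn":0,"gripper":0.045}
    - {"delta_pos":[-0.001,0.0005,0.06],"turn":0,"gripper":0.045}
    - {"delta_pos":[-0.001,0.0005,0.064],"turn":0,"gripper":0.045}
    - {"delta_pos":[-0.001,0.0005,0.064],"turn":0,"gripper":0.045}

```text
time_s: 10.12
tcp_pos: [514.1, -26.1, 76.7]
tool_rot: [0.423, 0.906, -0.0, -0.002]
contact_force: [0.5, 0.5, -0.7]
finger_gap: 49.9
```

Run:
```python
from h import *
s=ctrl.read_state();print(s['tcp_pos'],s['contact_force'],s['finger_gap'])
cv2.imwrite("pics/side10.png",ctrl.capture("side")[160:270,270:430,::-1].repeat(5,0).repeat(5,1))
```

```text
[514.05015371 -26.11953524  76.74479905] [ 0.48655237  0.45900603 -0.65438935] 49.906145764660636
```

View pics/side10.png

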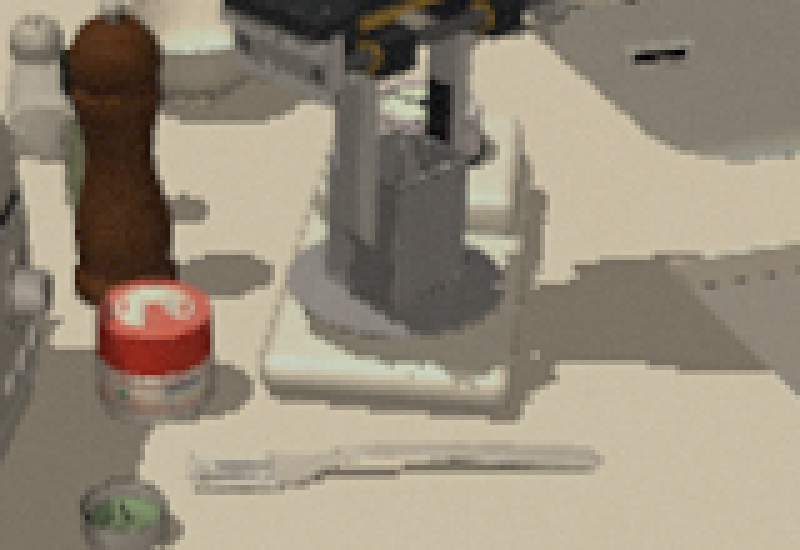

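apply_moves:
  steps:
    - {"delta_pos":[0,0,0.002],"turn":0,"gripper":0.045}
    - {"delta_pos":[0,0,0.003],"turn":0,"gripper":0.045}
    - {"delta_pos":[0,0,0.003],"turn":0,"gripper":0.053}
    - {"delta_pos":[0,0,0.003],"turn":0,"gripper":0.07}
    - {"delta_pos":[0,0,0.003],"turn":0,"gripper":0.094}
    - {"delta_pos":[0,0,-0.02],"turn":0,"gripper":0.094}
    - {"delta_pos":[0,0,-0.06],"turn":0,"gripper":0.094}
    - {"delta_pos":[0,0,-0.11],"turn":0,"gripper":0.094}

```text
time_s: 11.18
tcp_pos: [513.7, -26.2, 187.0]
tool_rot: [0.423, 0.906, -0.001, -0.003]
contact_force: [0.5, -0.3, 0.1]
finger_gap: 93.6
```

Run:
```python
from h import *
s=ctrl.read_state();print(s['tcp_pos'],s['contact_force'],s['finger_gap'])
cv2.imwrite("pics/side11.png",ctrl.capture("side")[160:270,270:430,::-1].repeat(5,0).repeat(5,1))
a=ctrl.capture("top")[:,:,::-1]; cv2.imwrite("pics/top11.png",a)
crop(a,290,190,420,285,6,"pics/t11.png")
```

```text
[513.66692705 -26.18238144 186.95155665] [ 0.53948522 -0.27691793  0.10519132] 93.60102589104895
```

View pics/side11.png

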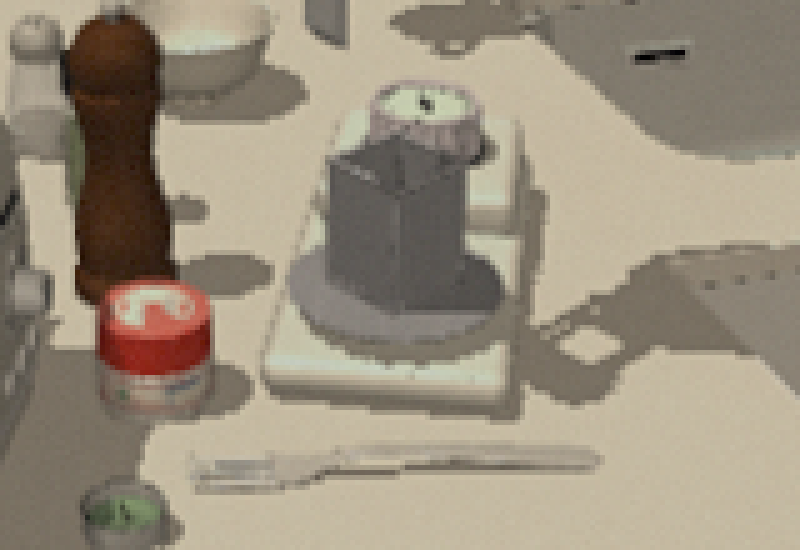

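View pics/t11.png

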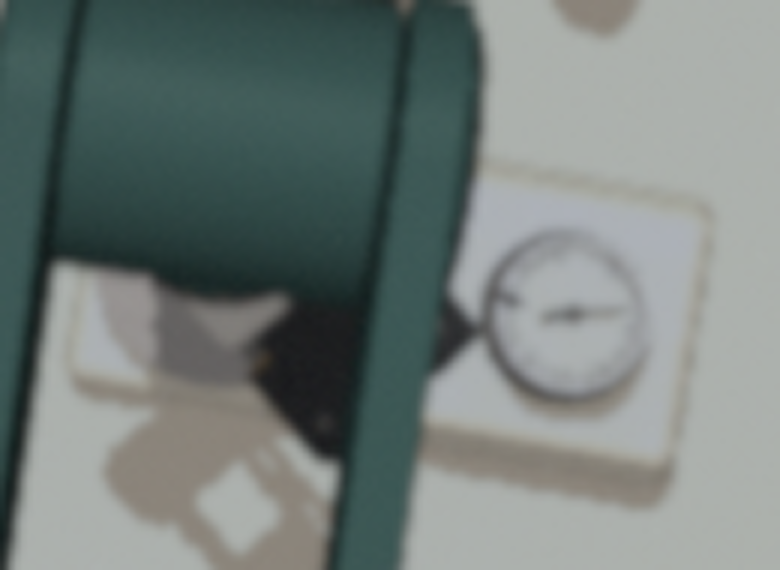

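Run:
```python
from h import *
p=onplane("top",[(385,242.2)],70)[0];print(p)
print(toolmove([p[0],p[1],190]))
```

```text
[ 485.04796936 -168.43877144   70.        ]
[-0.0874 -0.1162  0.0039]
```

apply_moves:
  steps:
    - {"delta_pos":[-0.02,-0.025,-0.01],"turn":-0.15,"gripper":0.094}
    - {"delta_pos":[-0.045,-0.06,-0.01],"turn":-0.3,"gripper":0.094}
    - {"delta_pos":[-0.07,-0.093,-0.01],"turn":-0.45,"gripper":0.094}
    - {"delta_pos":[-0.085,-0.113,-0.005],"turn":-0.6,"gripper":0.094}
    - {"delta_pos":[-0.0874,-0.1162,0],"turn":-0.75,"gripper":0.094}
    - {"delta_pos":[-0.0874,-0.1162,0],"turn":-0.9,"gripper":0.094}
    - {"delta_pos":[-0.0874,-0.1162,0],"turn":-0.9,"gripper":0.094}

```text
time_s: 12.15
tcp_pos: [484.7, -168.5, 193.1]
tool_rot: [-0.012, 1.0, -0.0, 0.004]
contact_force: [0.6, 0.3, -0.6]
finger_gap: 93.9
```

Run:
```python
from h import *
s=ctrl.read_state();print(s['tcp_pos'],s['contact_force'],s['finger_gap'],s['qpos'])
a=ctrl.capture("wrist")[:,:,::-1]
cv2.imwrite("pics/w12.png",a); crop(a,230,110,410,245,4.4,"pics/w12c.png")
cv2.imwrite("pics/top12.png",ctrl.capture("top")[:,:,::-1])
```

```text
[ 484.65766609 -168.46523267  193.10213766] [ 0.57499815  0.27336128 -0.63339253] 93.92470036277604 [-4.47054065e-01  1.10389762e-03  1.48463471e+00  2.89934718e-03
  1.64783001e+00 -2.04240489e+00]
```

View pics/w12.png

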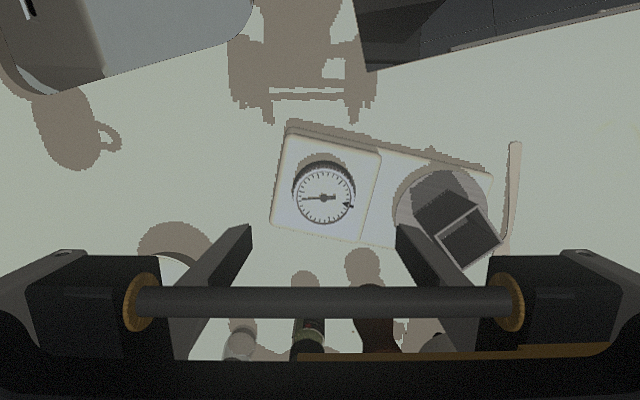

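View pics/w12c.png

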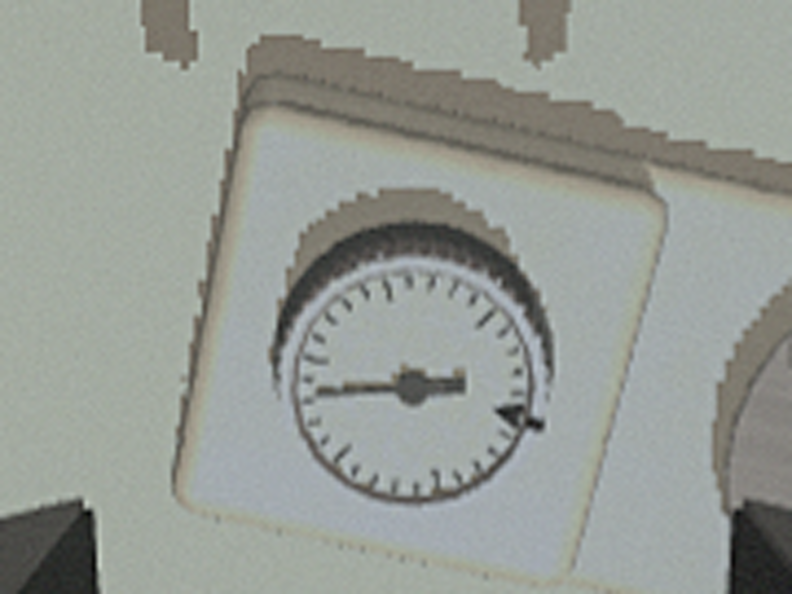

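```bash
cat >> h.py <<'E'
def dial(pts,off,f,z=77,s=None):
    P=onplane("wrist",np.array(pts)/f+np.array(off),z,s)
    v=P[1:]-P[0]; a=np.arctan2(v[:,1],v[:,0]); return P[0],np.hypot(v[:,0],v[:,1]),a
E
python3 - <<'E'
from h import *
s=ctrl.read_state()
for z in (74,80):
    c,r,a=dial([(413,386),(318,392),(510,410),(538,425)],(230,110),4.4,z,s); print(z,c.round(1),r.round(1),a.round(3))
sx=np.arctan2(-29.5,141.6)
print("scale x yaw",sx,"pointer",(sx-a[0])%(2*np.pi),"zero",(sx-a[1:]))
print(onplane("wrist",np.array([(414,380)])/4.4+[230,110],81,s))
d=a[1]-a[0]; print("cw turn", d%(2*np.pi))
E
```

```text
74 [ 488.9 -167.8   74. ] [22.8 24.1 31.7] [-1.48   1.347  1.286]
80 [ 487.4 -167.8   80. ] [22.4 23.6 31. ] [-1.48   1.347  1.286]
scale x yaw -0.2053953891897674 pointer 1.274405703634704 zero [-1.55274226 -1.49134336]
[[ 485.71382107 -167.65560043   81.        ]]
cw turn 2.8271479647045874
```

apply_moves:
  steps:
    - {"delta_pos":[-0.001,0.0,0.04],"turn":0,"gripper":0.094}
    - {"delta_pos":[-0.001,0,0.08],"turn":0,"gripper":0.094}
    - {"delta_pos":[-0.001,0,0.11],"turn":0,"gripper":0.094}
    - {"delta_pos":[-0.001,0,0.13],"turn":0,"gripper":0.094}
    - {"delta_pos":[-0.001,0,0.133],"turn":0,"gripper":0.094}
    - {"delta_pos":[-0.001,0,0.133],"turn":0,"gripper":0.094}
  newtons: 15

```text
time_s: 13.0
tcp_pos: [487.5, -168.5, 61.2]
tool_rot: [-0.012, 1.0, -0.001, 0.005]
contact_force: [0.1, 0.1, 0.8]
finger_gap: 94.1
```

apply_moves:
  steps:
    - {"delta_pos":[0.001,0,0.004],"turn":0,"gripper":0.08}
    - {"delta_pos":[0.001,0,0.004],"turn":0,"gripper":0.07}
    - {"delta_pos":[0.001,0,0.004],"turn":0,"gripper":0.06}
    - {"delta_pos":[0.001,0,0.004],"turn":0,"gripper":0.055}
    - {"delta_pos":[0.001,0,0.004],"turn":0,"gripper":0.055}

```text
time_s: 13.62
tcp_pos: [486.7, -168.6, 57.5]
tool_rot: [-0.012, 1.0, -0.001, 0.005]
contact_force: [-0.7, -0.4, 1.0]
finger_gap: 63.7
```

Run:
```python
from h import *
s=ctrl.read_state();print(s['tcp_pos'],s['contact_force'],s['moment'],s['finger_gap'])
```

```text
[ 486.70720374 -168.62675726   57.50325775] [-0.68579553 -0.38420475  0.98913446] [ 0.1005295   0.01942416 -0.03932266] 63.67797984559803
```

apply_moves:
  steps:
    - {"delta_pos":[0,0,0],"turn":0.1,"gripper":0.055}
    - {"delta_pos":[0,0,0],"turn":0.25,"gripper":0.055}
    - {"delta_pos":[0,0,0],"turn":0.4,"gripper":0.055}
    - {"delta_pos":[0,0,0],"turn":0.55,"gripper":0.055}
    - {"delta_pos":[0,0,0],"turn":0.7,"gripper":0.055}
    - {"delta_pos":[0,0,0],"turn":0.85,"gripper":0.055}
    - {"delta_pos":[0,0,0],"turn":1.0,"gripper":0.055}
    - {"delta_pos":[0,0,0],"turn":1.0,"gripper":0.055}

```text
time_s: 14.62
tcp_pos: [486.5, -168.9, 57.5]
tool_rot: [0.468, 0.884, 0.001, 0.005]
contact_force: [0.0, -0.3, 0.6]
finger_gap: 63.9
```

Run:
```python
from h import *
s=ctrl.read_state();print(s['tcp_pos'],s['contact_force'],s['moment'],s['finger_gap'],s['qpos'])
a=ctrl.capture("wrist")[:,:,::-1]
cv2.imwrite("pics/w13.png",a)
a=ctrl.capture("side")[140:270,270:430,::-1].repeat(4,0).repeat(4,1);cv2.imwrite("pics/side13.png",a)
```

```text
[ 486.48668667 -168.93846477   57.49157501] [ 0.01338091 -0.27608574  0.57336414] [-0.57372359  0.51805509 -0.06749538] 63.87962480768114 [-0.44556446  0.08042022  1.67774947  0.00178939  1.37363142 -1.04274552]
```

View pics/w13.png

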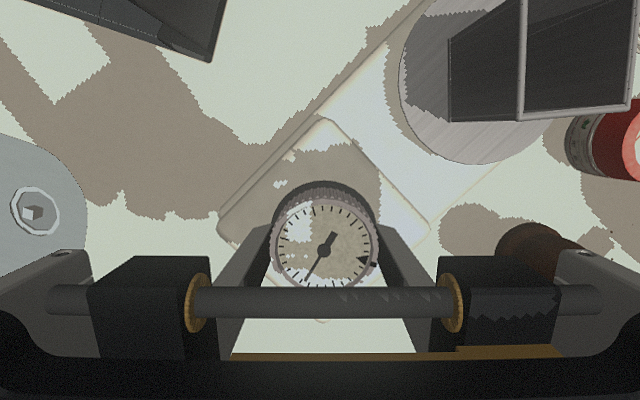

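View pics/side13.png

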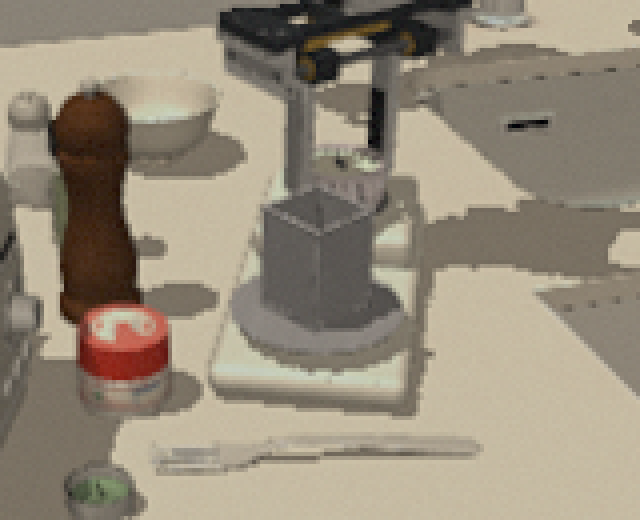

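apply_moves:
  steps:
    - {"delta_pos":[0,0,0],"turn":0.1,"gripper":0.055}
    - {"delta_pos":[0,0,0],"turn":0.25,"gripper":0.055}
    - {"delta_pos":[0,0,0],"turn":0.4,"gripper":0.055}
    - {"delta_pos":[0,0,0],"turn":0.55,"gripper":0.055}
    - {"delta_pos":[0,0,0],"turn":0.7,"gripper":0.055}
    - {"delta_pos":[0,0,0],"turn":0.85,"gripper":0.055}
    - {"delta_pos":[0,0,0],"turn":1.0,"gripper":0.055}
    - {"delta_pos":[0,0,0],"turn":1.1,"gripper":0.055}

```text
time_s: 15.72
tcp_pos: [486.2, -168.9, 57.4]
tool_rot: [0.861, 0.508, 0.003, 0.003]
contact_force: [-0.1, -0.7, 1.9]
finger_gap: 63.4
```

apply_moves:
  steps:
    - {"delta_pos":[0,0,0],"turn":0.1,"gripper":0.055}
    - {"delta_pos":[0,0,0],"turn":0.25,"gripper":0.055}
    - {"delta_pos":[0,0,0],"turn":0.4,"gripper":0.055}
    - {"delta_pos":[0,0,0],"turn":0.5,"gripper":0.055}
    - {"delta_pos":[0,0,0],"turn":0.5,"gripper":0.055}
    - {"delta_pos":[0,0,0],"turn":0.5,"gripper":0.055}

```text
time_s: 16.48
tcp_pos: [486.1, -168.8, 57.4]
tool_rot: [0.96, 0.28, 0.004, 0.002]
contact_force: [-0.0, -0.3, 1.5]
finger_gap: 63.6
```

Run:
```python
from h import *
s=ctrl.read_state();print(s['tcp_pos'],s['contact_force'],s['moment'],s['finger_gap'],s['qpos'])
a=ctrl.capture("wrist")[:,:,::-1]
cv2.imwrite("pics/w14.png",a);crop(a,250,170,400,290,5,"pics/w14c.png")
```

```text
[ 486.11775648 -168.78809158   57.44066281] [-0.00205512 -0.30000535  1.51041896] [-0.01949914  0.42275919  0.04801829] 63.55254819263459 [-0.44593617  0.08035833  1.67791731  0.00227402  1.37458366  0.5559471 ]
```

View pics/w14.png

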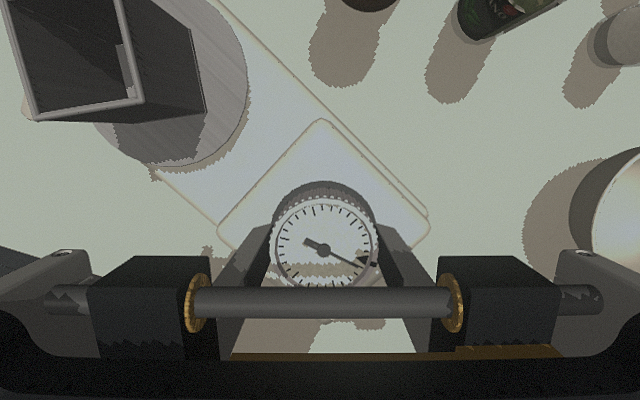

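View pics/w14c.png

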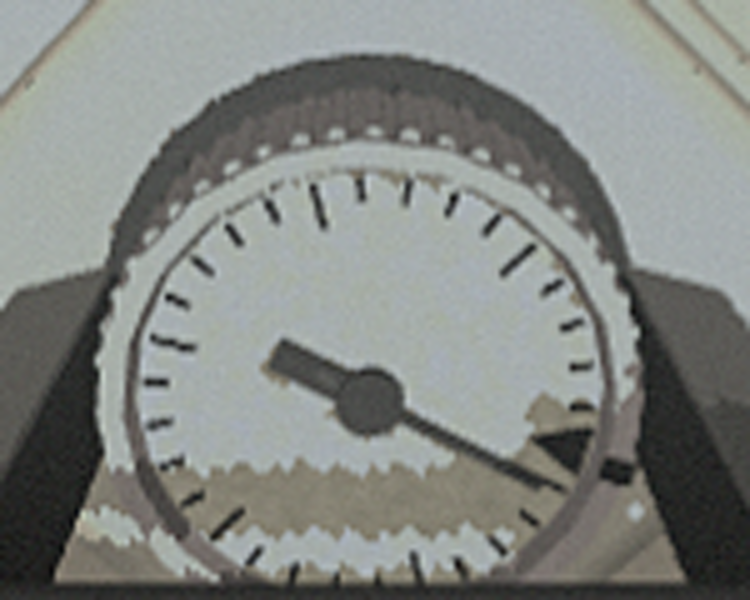

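Run:
```python
from h import *
s=ctrl.read_state()
f=5;o=np.array([250,170])
g=lambda p,z: onplane("wrist",np.array([p])/f+o,z,s)[0]
for zn,zf in ((77,77),(78,74),(78,76),(80,76)):
    h=g((369,400),zn); t=g((560,488),zn); a=g((535,437),zf); b=g((587,451),zf); r=g((618,471),81)
    A=[np.arctan2(*(q-h)[1::-1]) for q in (t,a,b,r)]
    print(zn,zf,h.round(1),np.round(A,3),[round(np.hypot(*(q-h)[:2]),1) for q in (t,a,b,r)], "turn", np.round(np.array(A[1:])-A[0],3))
```

```text
77 77 [ 486.2 -169.3   77. ] [-1.465 -1.241 -1.252 -1.249] [np.float64(25.6), np.float64(20.3), np.float64(26.8), np.float64(29.9)] turn [0.224 0.213 0.216]
78 74 [ 486.6 -169.1   78. ] [-1.465 -1.318 -1.311 -1.263] [np.float64(25.4), np.float64(21.2), np.float64(27.8), np.float64(30.0)] turn [0.146 0.154 0.202]
78 76 [ 486.6 -169.1   78. ] [-1.465 -1.281 -1.282 -1.263] [np.float64(25.4), np.float64(20.7), np.float64(27.2), np.float64(30.0)] turn [0.184 0.182 0.202]
80 76 [ 487.3 -168.6   80. ] [-1.465 -1.319 -1.312 -1.29 ] [np.float64(25.1), np.float64(20.9), np.float64(27.5), np.float64(30.3)] turn [0.145 0.153 0.175]
```

apply_moves:
  steps:
    - {"delta_pos":[0,0,0],"turn":0.1,"gripper":0.055}
    - {"delta_pos":[0,0,0],"turn":0.19,"gripper":0.055}
    - {"delta_pos":[0,0,0],"turn":0.19,"gripper":0.055}
    - {"delta_pos":[0,0,0],"turn":0.19,"gripper":0.055}

```text
time_s: 17.02
tcp_pos: [486.1, -168.8, 57.4]
tool_rot: [0.982, 0.189, 0.004, 0.002]
contact_force: [-0.2, 0.3, 0.8]
finger_gap: 63.5
```

apply_moves:
  steps:
    - {"delta_pos":[0,0,0],"turn":0,"gripper":0.07}
    - {"delta_pos":[0,0,0],"turn":0,"gripper":0.094}
    - {"delta_pos":[0,0,0],"turn":0,"gripper":0.094}
    - {"delta_pos":[0,0,-0.03],"turn":0,"gripper":0.094}
    - {"delta_pos":[0,0,-0.08],"turn":0,"gripper":0.094}
    - {"delta_pos":[0,0,-0.11],"turn":0,"gripper":0.094}
    - {"delta_pos":[0,0,-0.11],"turn":0,"gripper":0.094}

```text
time_s: 17.9
tcp_pos: [486.8, -169.3, 170.5]
tool_rot: [0.982, 0.189, 0.007, 0.004]
contact_force: [0.3, -1.0, -0.7]
finger_gap: 93.8
```

Run:
```python
from h import *
s=ctrl.read_state();print(s['tcp_pos'],s['contact_force'],s['moment'],s['finger_gap'],s['qpos'])
a=ctrl.capture("wrist")[:,:,::-1]
cv2.imwrite("pics/w15.png",a);crop(a,270,140,380,240,6,"pics/w15c.png")
cv2.imwrite("pics/side15.png",ctrl.capture("side")[140:270,270:430,::-1].repeat(4,0).repeat(4,1))
a=ctrl.capture("top")[:,:,::-1]; cv2.imwrite("pics/top15.png",a)
```

```text
[ 486.83074205 -169.30541824  170.45419284] [ 0.30499561 -0.96809385 -0.65940983] [-0.03858802  0.10872834  0.01358233] 93.84147399178183 [-0.4463153   0.00757067  1.52304173  0.00233086  1.59563243  0.74437973]
```

View pics/w15.png

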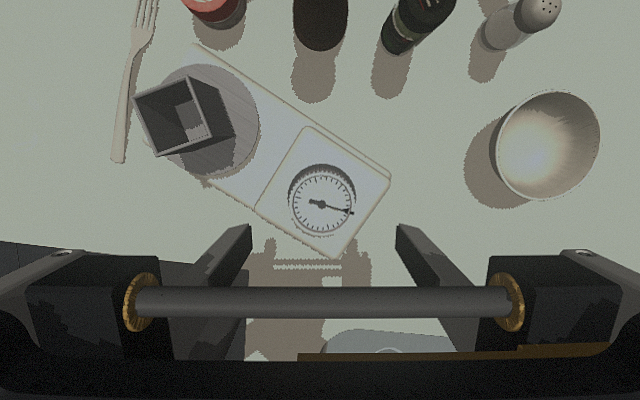

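View pics/w15c.png

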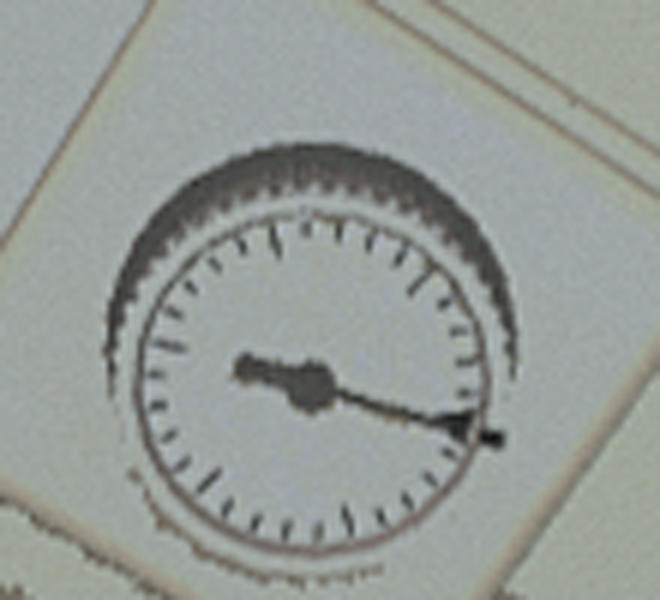

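View pics/side15.png

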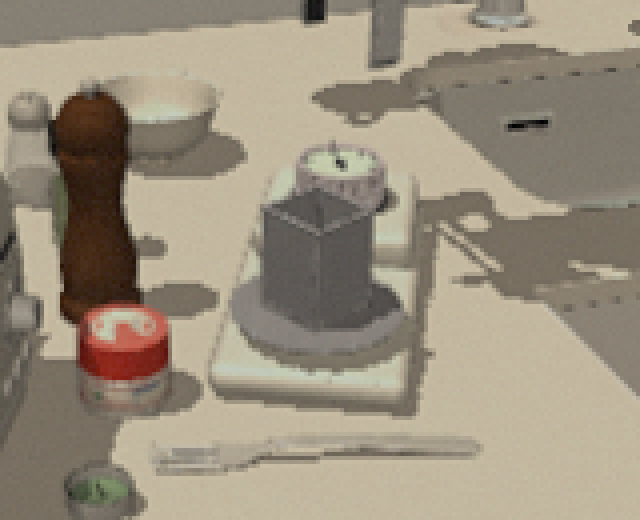

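Run:
```python
from h import *
a=cv2.imread("pics/top15.png"); crop(a,290,190,420,285,6,"pics/t15.png")
s=ctrl.read_state()
Q=onplane("side",np.array([(262,207),(320,187),(373,207),(320,234)])/4+[270,140],112);print(Q.round(1),Q.mean(0))
W=onplane("wrist",[(135,97),(197,77),(212,146),(155,158)],112,s);print(W.round(1),W.mean(0))
```

```text
[[551.1 -27.1 112. ]
 [512.6 -55.4 112. ]
 [482.5 -25.4 112. ]
 [518.6  10.7 112. ]] [516.18735975 -24.28514097 112.        ]
[[518.2   1.  112. ]
 [549.5 -39.9 112. ]
 [504.4 -65.8 112. ]
 [478.4 -25.6 112. ]] [512.62998396 -32.57422666 112.        ]
```

View pics/t15.png

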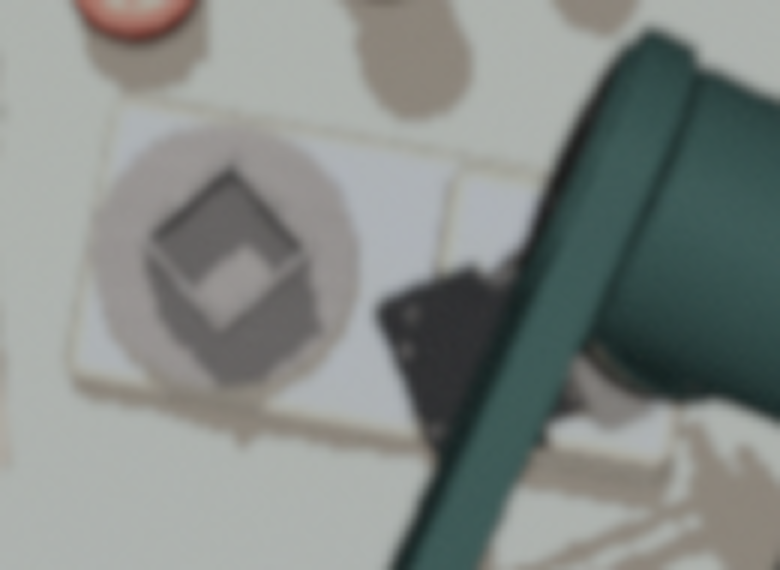

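Run:
```python
from h import *
print(onplane("top",[(327.8,231.2)],112), onplane("top",[(290+225/6,190+258/6)],41))
s=ctrl.read_state()
print(onplane("wrist",np.array([(313,387)])/6+[270,140],77,s))
for z in (74,78):
    print([np.round(v,3) for v in dial([(313,387),(437,422),(462,427),(492,438)],(270,140),6,z,s)])
```

```text
[[511.58621397 -27.87600903 112.        ]] [[511.51888993 -27.48439932  41.        ]]
[[ 484.1572349  -167.62710881   77.        ]]
[array([ 483.45 , -167.911,   74.   ]), array([20.746, 24.856, 30.047]), array([-1.474, -1.461, -1.477])]
[array([ 484.393, -167.533,   78.   ]), array([20.44 , 24.49 , 29.603]), array([-1.474, -1.461, -1.477])]
```

Top view: the tin's rim centre is at (511.6, -27.9) and the pan centre at (511.5, -27.5), so the tin is centred. The zero mark and needle are within about 0.013 rad. The gripper is open and 170 mm up, touching nothing, so I am handing in the job.

Run:
```python
from plant import ctrl
print(ctrl.finish_job())
```

```text
the job is handed in; nothing more can be done
None
```

The job is done and handed in at about 18 s.

**Tin on the worktop:** I gripped the tin lightly near its mouth and lifted it. It did not swing on its own at first, so I loosened the grip to 3 N and used short vertical jerks until it hung nearly upright. I then set it on the worktop, mouth up, and let go.

**Tin on the scale:** I took it afresh and set it in the middle of the pan. The last top view puts its rim centre within 1 mm of the pan centre. The side view differs by about 3 mm and the wrist view by about 6 mm, partly from hand-picked corners and camera calibration.

**Tare ring:** I turned it clockwise by about 2.8 rad in one grasp. The last wrist picture shows the zero mark under the pointer. The measured difference is about 0.01 rad, against a half division of 0.105 rad.

**Other things:** None of them was touched, and none appears moved in the last pictures. The gripper was left open, well clear above the dial. Contact forces stayed within a few newtons in every reading I took.

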